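# Second volume into the slipcase of a boxed set

### The arm

A 7-joint arm with a two-finger parallel gripper is mounted at the origin on a cart in front of the work surface, level with it; the furniture and walls round the work are solid. World frame = base frame: x ahead of the robot, y to its left, z up, the work surface at z = 0. Lengths are in mm, angles in rad, forces in N, time in s.
With the tool pointing down it reaches from about 400 to 875 mm from the base axis. Payload 6.5 kg.
Tool frame: the origin (TCP) lies at the very end of the fingers, on their centre line; the grasp point (between the pads) lies 19 mm behind it; z points along the fingers, y is the line along which they close (so a half turn about z gives the same grasp; the last joint's range is limited). The gripper opens to 85 mm and grips with 20 to 120 N. Pads are 22 mm wide; open, the fingers measure 114 mm over their backs; the gripper's body (76 mm by 85 mm) begins 54 mm behind the grasp point. The pads swing forward as they close: fully open they stand 13 mm farther back than shut.
Start: joints at [-1.243, 0.536, -0.004, 1.538, 0.003, 1.067, -0.071], TCP at [249.4, 600.241, 231.29] pointing down, gripper open.
Joint ranges: [-2.7, 2.7], [-0.37, 2.16], [-1.27, 1.26], [0.24, 2.4], [-1.31, 4.45], [0.19, 1.91], [-2.76, 2.76]. Speed limits (rad/s): [2.39, 2.39, 3.14, 3.14, 3.14, 3.14, 3.14].

### API

Orientations are given as a 3x3 rotation matrix whose columns are the frame's x, y, z axes.
In Python, from cell import arm, optics, sign_off, nets gives the robot as it stands. The module is installed in compiled form; this text tells all that it offers.
- The arm moves only by the tool arm_command, never from a script. Its argument "moves" is a list that holds one entry, the list of rows, each a list of 6 numbers: the shift along the world's x, y, z normalised to -1 to 1, where 1 is 0.4 m, then the turn, a rotation vector about the world's x, y, z normalised to -1 to 1, where 1 is pi/2 rad. A call has 1 to 20 rows; each row is the pose to reach, as a shift and turn from the pose commanded when the call began; what a row does not reach only later rows make up. A row lasts 1/12 s, in which the tool goes at most 41.7 mm and 7.16 degrees, less where a joint would pass 70% of its speed; a pose out of reach is approached as far as the arm can. A call with a number of a shift or a turn outside -1 to 1 is refused whole. A call with a gripper value outside its range is refused whole. "claw" is the finger opening in mm, from 0 to 85.4, set as the call begins (left out, the last holds). The fingers move at their own pace and stop on an object; "newtons" is the grip in N (left out, the last holds). Time passes only in rows, so rows that repeat a pose let the fingers close. It gives the time, the measured TCP pose, the force, the opening and the grip force at its end, in the units of the state.
- arm.get_state(): the state, without advancing time (a new reading comes with each control period).
- optics.get_image(name): name is "scene" or "top" or "wrist"; returns a dict with "pixels" (480x640x3 uint8, red, green, blue), "fx", "fy", "cx", "cy" (pixels), "T" (4x4, takes a point from camera to world coordinates). Camera axes: x right, y down, z forward; pixel columns grow to the right and rows downward; lengths in mm; the calibration is good to about 2 mm. A picture is of the moment at which its call begins. There is no depth.
- sign_off(): hands the job in; it is judged then, once.
Trained networks look in a picture, given as the dict that the camera call returned (one of the last four; its "shot" number tells which), for a name from the list of things; names that differ only in an ending like _2 or _b are one class to them, and where a whole thing is asked for, a point or a joint stands for the part that bears it (a point fixed in the world has none). Each returns a list of dicts, best first, with "p" (0 to 1); they miss things now and then, are a little off and sometimes report something else, mostly with a low value. They report only what shows in the picture. A call takes as long as a camera call.
- nets.trace(picture, label): "pixels" (480x640 bool, what is visible of it) and "pixel" ([column, row] in pixels, amid what is visible of it).
The state is a dict: "time_s": time; "q": joint angles; "qd": joint speeds; "joint_torque": joint torques, N m; "tool_pos": TCP position; "tool_rot": TCP orientation; "contact_force": force on the tool from outside, world axes, zero at the start; "wrist_torque": the same for the moment, N m; "width": opening from 0.0 (shut) to 1.0 (fully open); "grip_force": force on a finger pad.
Only numpy, scipy, OpenCV 4.12 (cv2) and the standard library are available. Lean on these libraries where they do the work, as an engineer would, in place of code of your own. Each camera call takes 0.05 s, during which the arm holds its last target. There are 200 camera calls.

### The job

Complete the boxed set: turn the loose book over and stand it by itself on the table on its fore-edge, spine up, and let go so that you can take it again squarely by the middle of the spine. Then slide it into the slipcase beside its companion, easing the companion aside where the gap is too narrow, with both heads at the same end and both spines up and fully home, flush with the mouth. Leave the case standing and do not disturb the other goods on the table.

Things in the scene. Friction and masses are not known exactly. Their poses are not given: they have to be found in the camera images.
- book: The loose dark hardback, 25 mm thick, 134 mm wide, 192 mm high, 0.2 to 0.4 kg; it starts standing upright on its tail (lower edge), closed and rigid. Origin: middle of the tail. Its x axis runs through the thickness, y points from the fore-edge (pages) to the spine, z from tail to head.
- book_spine (a point): Middle of the outer face of the loose book's spine (67 mm along y and 96 mm along z from the book's origin).
- book_head (a point): Middle of the loose book's head (upper edge), 192 mm along z from the book's origin.
- companion: The companion volume, same size and axes as the loose book, loose in the slipcase: it stands upright there on its fore-edge, spine up and flush with the mouth, head at the case's -y end, in the +x half of the case but a few mm off that wall: the gap left at its -x side is only 21 to 25 mm, mostly too narrow for the book. Pushed in x it slides aside inside the case (0.3 kg).
- companion_spine (a point): Middle of the outer face of the companion's spine.
- slipcase: Cloth-covered board slipcase, loose, 0.45 kg, standing on its closed back, mouth up: outside 60 x 204 x 138 mm, boards 4 mm, inside 52 mm (x) by 196 mm (y), 134 mm deep; a half-moon thumb cut-out of 21 mm radius in the middle of each long wall's rim. Origin: centre of the underside; x across the two volumes, y along their spines, z up.
- slipcase_mouth (a point): Centre of the slipcase's mouth, level with its rim, 138 mm above the underside.
- trinket_box: A bystander: small reddish carved wooden box, 53 x 65 x 37 mm, right of the work; leave it. Origin: centre of its underside. Fixed things nearby to keep the hand off: a wicker basket of packets at the back right (x above 0.63, y below -0.27, up to 0.2 m high), a basket of compasses at the left (x above 0.43, y above -0.02, 0.08 m high).
- packet: A bystander: flat filled paper packet, 85 x 62 x 16 mm, behind the work; leave it. Origin: centre of its underside.

How it is judged (in metres and radians):
On the way:
1. the loose book stands by itself on the table on its fore-edge, spine up, let go (height (world z) of book_spine between 0.128 and 0.139 m and angle between book's own y axis and vertical below 0.1 rad and contact force between the fingers and book below 0.1 N and linear speed of book below 0.03 m/s), for 0.2 s.
At the end, for the whole second after the job is handed in: The loose book is in the slipcase beside the companion, head at the case's -y end, both spines up, level with the mouth (138 mm above the case's underside) to within 4 mm and square to the case within 4 degrees; the case stands upright on the table; the book is at rest and let go (z of book_spine in the frame of slipcase between 0.134 and 0.142 m and x of book_spine in the frame of slipcase between -0.02 and 0.02 m and y of book_spine in the frame of slipcase between -0.006 and 0.006 m and y of book_head in the frame of slipcase below -0.08 m and angle between the y axis of each of book, companion and the z axis of slipcase, either way round below 0.07 rad and z of companion_spine in the frame of slipcase between 0.134 and 0.142 m and angle between slipcase's own z axis and vertical below 0.05 rad and height (world z) of slipcase below 0.01 m and linear speed of book below 0.02 m/s); the robot touches nothing.
It fails at once if other goods disturbed (the small carved box or the packet moved more than 30 mm) (distance of any of trinket_box, packet from where it was at the start of the episode above 0.03 m).
It fails at once if the slipcase knocked over or lifted (angle between slipcase's own z axis and vertical above 0.35 rad or height (world z) of slipcase above 0.04 m).
It also fails if it takes over 67 s, if anything falls off the work surface, if the arm or the gripper's body presses on something with over 40 N, if the wrist force passes 120 N, or if a joint passes its speed limit or range.

## Working session

There is one attempt and no reset: what is moved stays moved. The work goes in short steps, Python scripts to look and compute and a tool call to move; the robot and the scene stay as the last step left them, time stands still between calls to the robot, and variables do not carry over. Pictures are saved under pics/ and viewed, at most 12 in all, crops included, and the job is handed in when it is done.

Besides the shell and the picture viewer there is one more tool, called after ">>>" in YAML: its name, and indented under it one key for each argument. arm_command: Moves the arm, as the interface text tells. Scaled input: -1 to 1 covers 0.4 m each way for a shift and pi/2 rad each way for a turn. Its arguments: {"type":"object","properties":{"moves":{"type":"array"},"claw":{"type":"number"},"newtons":{"type":"number"}},"required":["moves"]}

```bash
mkdir -p pics; cat > h.py <<'E'
import numpy as np, cv2
from cell import arm, optics, sign_off, nets
def save(im,name): cv2.imwrite('pics/'+name,cv2.cvtColor(im['pixels'],cv2.COLOR_RGB2BGR))
def ray(im,px):
    T=np.array(im['T']); d=T[:3,:3]@np.array([(px[0]-im['cx'])/im['fx'],(px[1]-im['cy'])/im['fy'],1]); return T[:3,3],d
def atz(im,px,z):
    o,d=ray(im,px); return o+d*(z-o[2])/d[2]
def proj(im,P):
    T=np.array(im['T']); p=T[:3,:3].T@(np.array(P,float)-T[:3,3]); return [im['fx']*p[0]/p[2]+im['cx'],im['fy']*p[1]/p[2]+im['cy']]
E
python3 - <<'E'
from h import *
ims=[]
for n in ['scene','top']:
    im=optics.get_image(n); save(im,n+'0.png'); ims.append(im['pixels'])
    print(n,im['fx'],np.round(im['T'],3).tolist())
    for l in ['book','companion','slipcase','trinket_box','packet']:
        for r in nets.trace(im,l)[:2]:
            ys,xs=np.nonzero(r['pixels']); print(l,round(r['p'],2),r['pixel'],xs.min(),xs.max(),ys.min(),ys.max(), cv2.minAreaRect(np.c_[xs,ys].astype(np.float32)))
s=arm.get_state();print(s['tool_pos'],s['tool_rot'],s['time_s'],s['width'])
E
```

```text
scene 531.4860842145912 [[0.897, -0.252, 0.363, 178.062], [-0.442, -0.47, 0.764, -1028.438], [-0.022, -0.846, -0.533, 696.253], [0.0, 0.0, 0.0, 1.0]]
book 0.58 [264.9, 252.8] 245 287 199 308 ((267.22943115234375, 253.21763610839844), (111.40547943115234, 35.74030303955078), 84.0938491821289)
book 0.41 [333.4, 233.9] 311 357 205 253 ((328.451904296875, 232.22613525390625), (59.96904373168945, 25.374774932861328), 49.57392501831055)
companion 0.78 [331.6, 227.9] 311 356 205 254 ((328.0829162597656, 232.64532470703125), (60.00754165649414, 25.459733963012695), 48.99091720581055)
slipcase 0.61 [328.6, 265.7] 298 361 206 310 ((330.86761474609375, 255.2794189453125), (113.1890640258789, 57.4520263671875), 59.03623962402344)
trinket_box 0.69 [323.7, 367.0] 303 349 345 390 ((325.62066650390625, 366.0517272949219), (44.755775451660156, 35.845821380615234), 34.508522033691406)
packet 0.5 [362.2, 244.1] 356 372 239 253 ((363.95751953125, 244.02357482910156), (16.511859893798828, 11.169787406921387), 60.945396423339844)
top 572.0997141826592 [[-0.088, -0.976, 0.198, 346.779], [-0.996, 0.085, -0.
[... 273 characters left out ...]
, (28.0, 104.0), 90.0)
slipcase 0.88 [284.8, 235.9] 232 344 200 246 ((288.0, 223.0), (46.0, 112.0), 90.0)
trinket_box 0.71 [289.6, 214.5] 236 341 202 230 ((288.5, 216.0), (28.0, 105.0), 90.0)
trinket_box 0.7 [417.8, 283.0] 397 438 262 299 ((417.607421875, 280.7751770019531), (27.880882263183594, 34.841941833496094), 61.55707550048828)
packet 0.95 [246.2, 184.7] 228 266 163 200 ((246.84542846679688, 184.05348205566406), (39.47134780883789, 29.767065048217773), 70.90650939941406)
[249.40011307 600.24437627 231.28725985] [[-9.23486032e-01  3.83632047e-01  3.84331076e-05]
 [ 3.83632047e-01  9.23486033e-01 -9.33331678e-06]
 [-3.90729975e-05  6.12498407e-06 -9.99999999e-01]] 0.6 0.9996353427166594
```

```bash
python3 - <<'E'
from h import *
a=cv2.imread('pics/scene0.png')[170:420,200:480]; b=cv2.imread('pics/top0.png')[140:340,190:470]
a=cv2.resize(a,None,fx=2.8,fy=2.8)[:700]; b=cv2.resize(b,None,fx=2.8,fy=2.8)
cv2.imwrite('pics/a.png',a[:600]);cv2.imwrite('pics/b.png',b)
im=optics.get_image('top')
for l,z in [('book',192),('companion',138),('slipcase',138)]:
    r=nets.trace(im,l)[0]; m=r['pixels'].astype(np.uint8)
    c=max(cv2.findContours(m,0,2)[0],key=cv2.contourArea)[:,0]
    P=np.array([atz(im,p,z)[:2] for p in c],np.float32); print(l,cv2.minAreaRect(P),np.round(cv2.boxPoints(cv2.minAreaRect(P))).tolist())
E
```

```text
book ((451.80291748046875, -160.3417205810547), (44.45606994628906, 135.6778564453125), 2.820260763168335) [[426.0, -94.0], [433.0, -229.0], [477.0, -227.0], [471.0, -91.0]]
companion ((585.3013916015625, -185.63619995117188), (192.94451904296875, 53.977577209472656), 85.02790069580078) [[550.0, -279.0], [604.0, -284.0], [621.0, -92.0], [567.0, -87.0]]
slipcase ((576.0472412109375, -185.2996368408203), (203.8878936767578, 84.61495208740234), 85.89994812011719) [[527.0, -284.0], [611.0, -290.0], [626.0, -87.0], [541.0, -81.0]]
```

View pics/a.png

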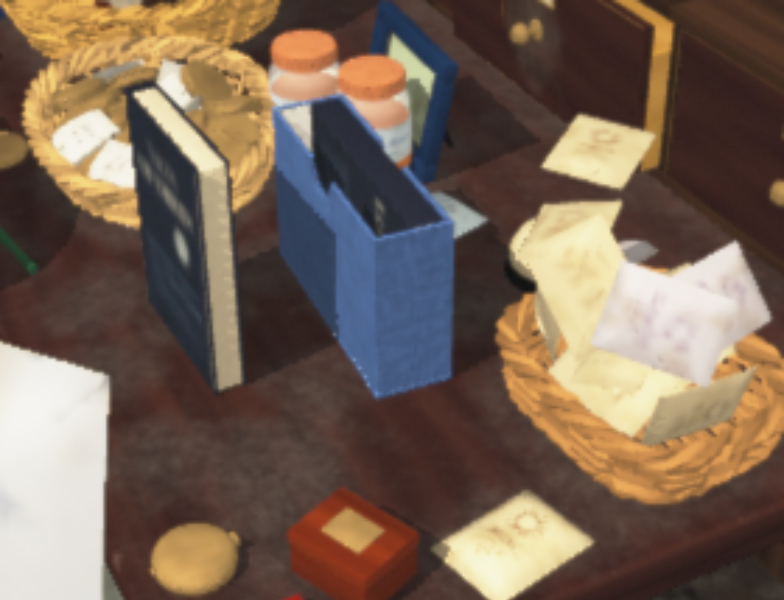

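View pics/b.png

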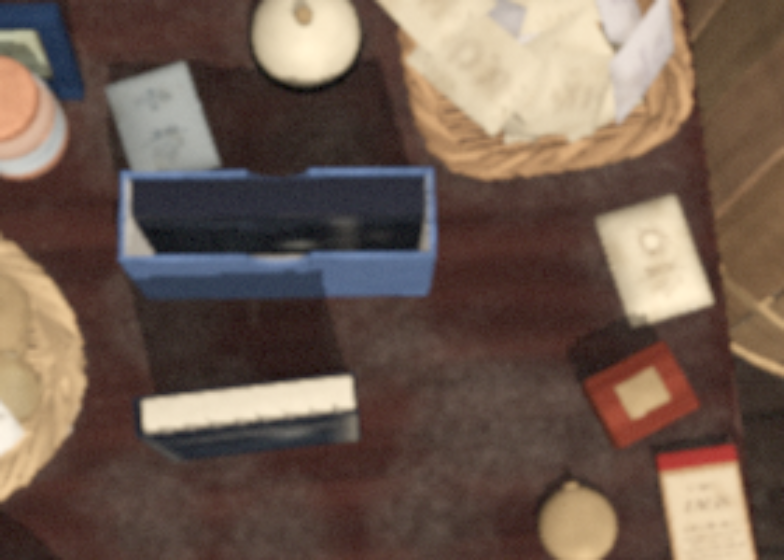

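The book stands with head up, spine towards +y and cream fore-edge towards -y. In the top crop its head runs from (138,400) to (353,376). The case is behind it, with the companion against its +x side and the pale gap on the -x side. I'll fit box poses to the masks.

```bash
cat >> h.py <<'E'
from scipy.optimize import minimize
def corners(x,y,yaw,dims):
    c,s=np.cos(yaw),np.sin(yaw); a=[]
    for i in (-.5,.5):
        for j in (-.5,.5):
            for k in (0,1):
                u,v=i*dims[0],j*dims[1]; a.append([x+c*u-s*v,y+s*u+c*v,k*dims[2]])
    return a
def fill(pts):
    m=np.zeros((480,640),np.uint8); h=cv2.convexHull(np.float32(pts)); cv2.fillConvexPoly(m,np.int32(np.round(h*16)),1,shift=4); return m>0
def fitbox(views,dims,x0,hull=True):
    M=[]
    for im,m in views:
        c=max(cv2.findContours(m.astype(np.uint8),0,2)[0],key=cv2.contourArea)
        M.append((im,fill(c[:,0]) if hull else m))
    def cost(p):
        t=0
        for im,m in M:
            f=fill([proj(im,q) for q in corners(p[0],p[1],p[2]/300,dims)]); t+=(f^m).sum()/m.sum()
        return t
    best=None
    for _ in range(3):
        r=minimize(cost,x0,method='Nelder-Mead',options=dict(initial_simplex=[x0]+[list(np.array(x0)+d) for d in ([9,0,0],[0,9,0],[0,0,15])],xatol=.05,fatol=1e-5)); x0=list(r.x)
    return np.round([r.x[0],r.x[1],np.degrees(r.x[2]/300)],2),round(r.fun,4)
E
python3 - <<'E'
from h import *
S=optics.get_image('scene');T=optics.get_image('top')
for l,d,x0 in [('book',(25,134,192),[455,-160,0]),('slipcase',(60,204,138),[580,-185,-20])]:
    ms=nets.trace(S,l)[0]['pixels'];mt=nets.trace(T,l)[0]['pixels']
    if l=='slipcase':
        for I,m in((S,ms),(T,mt)): m|=nets.trace(I,'companion')[0]['pixels']
    print(l,fitbox([(S,ms),(T,mt)],d,x0),fitbox([(T,mt)],d,x0),fitbox([(S,ms)],d,x0))
E
```

```text
book (array([ 460.59, -160.93,    1.51]), np.float64(0.0714)) (array([ 460.6 , -160.66,    1.32]), np.float64(0.02)) (array([ 460.79, -162.39,    1.84]), np.float64(0.0338))
slipcase (array([ 587.98, -187.13,   -3.53]), np.float64(0.0551)) (array([ 587.47, -186.88,   -4.42]), np.float64(0.0262)) (array([ 587.68, -188.93,   -3.68]), np.float64(0.0194))
```

>>> arm_command:
  moves:
    - [[0.375, -0.95, 0.225, 0, 0, -0.733], [0.375, -0.95, 0.225, 0, 0, -0.733], [0.375, -0.95, 0.225, 0, 0, -0.733], [0.375, -0.95, 0.225, 0, 0, -0.733], [0.375, -0.95, 0.225, 0, 0, -0.733], [0.375, -0.95, 0.225, 0, 0, -0.733], [0.375, -0.95, 0.225, 0, 0, -0.733], [0.375, -0.95, 0.225, 0, 0, -0.733], [0.375, -0.95, 0.225, 0, 0, -0.733], [0.375, -0.95, 0.225, 0, 0, -0.733], [0.375, -0.95, 0.225, 0, 0, -0.733], [0.375, -0.95, 0.225, 0, 0, -0.733], [0.375, -0.95, 0.225, 0, 0, -0.733], [0.375, -0.95, 0.225, 0, 0, -0.733]]
  claw: 85
  newtons: 70

```text
time_s: 2.37
tool_pos: [398.7, 221.6, 321.0]
tool_rot: [[-0.028, 1.0, -0.001], [1.0, 0.028, -0.0], [-0.0, -0.001, -1.0]]
contact_force: [-0.1, 0.2, -0.4]
width: 1.001
grip_force: 0.0
```

>>> arm_command:
  moves:
    - [[0.15, -0.66, -0.2, -0.5, -0.013, 0], [0.15, -0.66, -0.2, -0.5, -0.013, 0], [0.15, -0.66, -0.2, -0.5, -0.013, 0], [0.15, -0.66, -0.2, -0.5, -0.013, 0], [0.15, -0.66, -0.2, -0.5, -0.013, 0], [0.15, -0.66, -0.2, -0.5, -0.013, 0], [0.15, -0.66, -0.2, -0.5, -0.013, 0], [0.15, -0.66, -0.2, -0.5, -0.013, 0], [0.15, -0.66, -0.2, -0.5, -0.013, 0], [0.15, -0.66, -0.2, -0.5, -0.013, 0], [0.15, -0.66, -0.2, -0.5, -0.013, 0], [0.15, -0.66, -0.2, -0.5, -0.013, 0]]

```text
time_s: 3.37
tool_pos: [460.0, -42.3, 241.6]
tool_rot: [[-0.019, 1.0, 0.021], [0.708, 0.028, -0.706], [-0.706, 0.002, -0.708]]
contact_force: [0.3, 0.1, 0.3]
width: 0.995
grip_force: 0.0
```

>>> arm_command:
  moves:
    - [[0, -0.05, -0.05, 0, 0, 0], [0, -0.1, -0.1, 0, 0, 0], [0, -0.15, -0.15, 0, 0, 0], [0, -0.2, -0.2, 0, 0, 0], [0, -0.24, -0.24, 0, 0, 0], [0, -0.24, -0.24, 0, 0, 0], [0, -0.24, -0.24, 0, 0, 0]]

```text
time_s: 3.95
tool_pos: [459.2, -139.8, 145.4]
tool_rot: [[-0.018, 1.0, 0.018], [0.706, 0.025, -0.707], [-0.707, -0.0, -0.707]]
contact_force: [-0.4, 0.5, 0.2]
width: 0.992
grip_force: 0.0
```

>>> arm_command:
  moves:
    - [[0, 0, 0, 0, 0, 0], [0, 0, 0, 0, 0, 0], [0, 0, 0, 0, 0, 0], [0, 0, 0, 0, 0, 0], [0, 0, 0, 0, 0, 0], [0, 0, 0, 0, 0, 0], [0, 0, 0, 0, 0, 0], [0, 0, 0, 0, 0, 0], [0, 0, 0, 0, 0, 0], [0, 0, 0, 0, 0, 0]]
  claw: 0
  newtons: 80

```text
time_s: 4.78
tool_pos: [459.7, -139.3, 145.7]
tool_rot: [[-0.018, 1.0, 0.019], [0.707, 0.026, -0.707], [-0.707, 0.0, -0.707]]
contact_force: [-3.0, 4.2, 7.7]
width: 0.275
grip_force: 73.6
```

>>> arm_command:
  moves:
    - [[0, 0, 0.03, 0, 0, 0], [0, 0, 0.07, 0, 0, 0], [-0.01, -0.03, 0.11, 0, 0, 0], [-0.015, -0.07, 0.15, 0, 0, 0], [-0.02, -0.12, 0.16, 0, 0, 0], [-0.025, -0.17, 0.16, 0, 0, 0], [-0.025, -0.2, 0.16, 0, 0, 0], [-0.025, -0.2, 0.16, 0, 0, 0]]

```text
time_s: 5.45
tool_pos: [447.7, -222.1, 209.3]
tool_rot: [[-0.015, 1.0, 0.015], [0.706, 0.021, -0.707], [-0.708, -0.0, -0.707]]
contact_force: [-0.4, 0.0, -2.8]
width: 0.274
grip_force: 73.9
```

>>> arm_command:
  moves:
    - [[0, 0, 0, 0.06, 0.0015, 0], [0, 0, 0, 0.12, 0.003, 0], [0, 0, 0, 0.18, 0.0045, 0], [0, 0, 0, 0.24, 0.006, 0], [0, 0, 0, 0.3, 0.0075, 0], [0, 0, 0, 0.36, 0.009, 0], [0, 0, 0, 0.42, 0.0105, 0], [0, 0, 0, 0.48, 0.012, 0], [0, 0, 0, 0.54, 0.0135, 0], [0, 0, 0, 0.6, 0.015, 0], [0, 0, 0, 0.66, 0.0165, 0], [0, 0, 0, 0.72, 0.018, 0], [0, 0, 0, 0.78, 0.0195, 0], [0, 0, 0, 0.84, 0.021, 0], [0, 0, 0, 0.9, 0.0225, 0], [0, 0, 0, 0.95, 0.024, 0], [0, 0, 0, 1, 0.026, 0], [0, 0, 0, 1, 0.026, 0], [0, 0, 0, 1, 0.026, 0]]

```text
time_s: 7.03
tool_pos: [449.1, -220.1, 207.5]
tool_rot: [[-0.016, 1.0, -0.02], [0.707, 0.025, 0.706], [0.707, -0.003, -0.707]]
contact_force: [0.0, 0.7, -3.8]
width: 0.278
grip_force: 74.4
```

```bash
python3 - <<'E'
from h import *
S=optics.get_image('scene');T=optics.get_image('top')
cv2.imwrite('pics/c.png',np.hstack([cv2.resize(cv2.cvtColor(I['pixels'],cv2.COLOR_RGB2BGR)[130:370,190:390],None,fx=2,fy=2) for I in (S,T)]))
E
```

```text
(no output)
```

View pics/c.png

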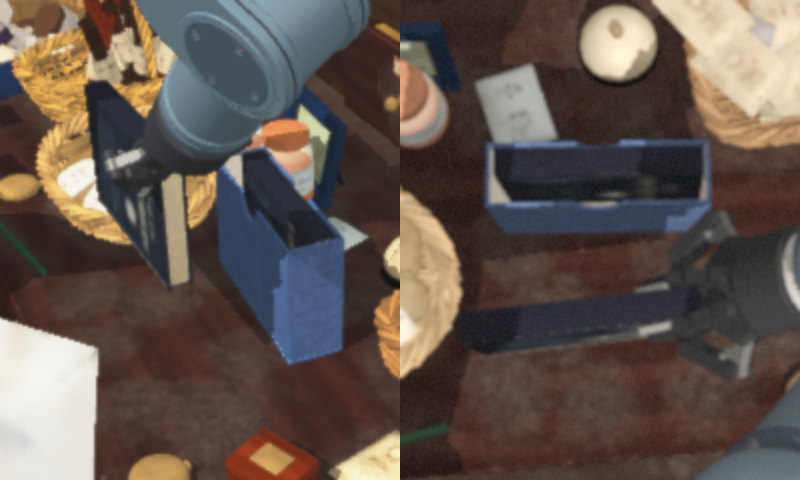

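>>> arm_command:
  moves:
    - [[0, 0, -0.05, 0, 0, 0], [0, 0, -0.1, 0, 0, 0], [0, 0, -0.15, 0, 0, 0], [0, 0, -0.2, 0, 0, 0], [0, 0, -0.24, 0, 0, 0], [0, 0, -0.265, 0, 0, 0], [0, 0, -0.275, 0, 0, 0], [0, 0, -0.28, 0, 0, 0], [0, 0, -0.28, 0, 0, 0]]

```text
time_s: 7.88
tool_pos: [449.7, -219.9, 97.7]
tool_rot: [[-0.019, 1.0, -0.018], [0.707, 0.026, 0.707], [0.707, 0.0, -0.707]]
contact_force: [-0.0, 0.1, -4.3]
width: 0.278
grip_force: 74.4
```

>>> arm_command:
  moves:
    - [[0, 0, -0.005, 0, 0, 0], [0, 0, -0.0075, 0, 0, 0], [0, 0, -0.01, 0, 0, 0], [0, 0, -0.01, 0, 0, 0]]

```text
time_s: 8.22
tool_pos: [449.5, -219.9, 93.4]
tool_rot: [[-0.018, 1.0, -0.018], [0.707, 0.026, 0.707], [0.707, 0.0, -0.707]]
contact_force: [0.6, 1.0, -3.7]
width: 0.275
grip_force: 74.4
```

>>> arm_command:
  moves:
    - [[0, 0, -0.004, 0, 0, 0], [0, 0, -0.008, 0, 0, 0], [0, 0, -0.01, 0, 0, 0], [0, 0, -0.01, 0, 0, 0]]

```text
time_s: 8.55
tool_pos: [449.6, -219.9, 90.6]
tool_rot: [[-0.018, 1.0, -0.018], [0.706, 0.026, 0.708], [0.708, 0.0, -0.706]]
contact_force: [-0.9, -1.5, 5.3]
width: 0.273
grip_force: 75.7
```

>>> arm_command:
  moves:
    - [[0, 0, -0.0025, 0, 0, 0], [0, 0, -0.005, 0, 0, 0], [0, 0, -0.005, 0, 0, 0]]

```text
time_s: 8.8
tool_pos: [449.7, -219.9, 90.5]
tool_rot: [[-0.019, 1.0, -0.018], [0.704, 0.026, 0.71], [0.71, 0.001, -0.704]]
contact_force: [-2.5, -3.4, 19.0]
width: 0.276
grip_force: 77.0
```

>>> arm_command:
  moves:
    - [[0, 0, 0, 0, 0, 0], [0, 0, 0, 0, 0, 0], [0, 0, 0, 0, 0, 0], [0, 0, 0, 0, 0, 0], [0, 0, 0, 0, 0, 0], [0, 0, 0, 0, 0, 0]]
  claw: 65

```text
time_s: 9.3
tool_pos: [449.4, -219.6, 87.2]
tool_rot: [[-0.018, 1.0, -0.019], [0.706, 0.026, 0.707], [0.708, -0.0, -0.707]]
contact_force: [-0.2, -0.5, 0.4]
width: 0.763
grip_force: 0.0
```

>>> arm_command:
  moves:
    - [[0, -0.02, 0.02, 0, 0, 0], [0, -0.06, 0.06, 0, 0, 0], [0, -0.11, 0.11, 0, 0, 0], [0, -0.16, 0.16, 0, 0, 0], [0, -0.21, 0.21, 0, 0, 0], [0, -0.21, 0.25, 0, 0, 0], [0, -0.21, 0.3, 0, 0, 0], [0, -0.21, 0.35, 0, 0, 0], [0, -0.21, 0.35, 0, 0, 0]]

```text
time_s: 10.05
tool_pos: [450.4, -305.1, 231.4]
tool_rot: [[-0.021, 1.0, -0.015], [0.709, 0.026, 0.705], [0.705, 0.004, -0.71]]
contact_force: [1.5, -1.0, 0.8]
width: 0.763
grip_force: 0.0
```

```bash
python3 - <<'E'
from h import *
S=optics.get_image('scene');T=optics.get_image('top')
cv2.imwrite('pics/d.png',np.hstack([cv2.resize(cv2.cvtColor(I['pixels'],cv2.COLOR_RGB2BGR)[130:370,190:390],None,fx=2,fy=2) for I in (S,T)]))
for l,d,x0 in [('book',(25,192,134),[450,-160,5]),('slipcase',(60,204,138),[588,-187,-20])]:
  for I in (S,T):
    rs=nets.trace(I,l); print(l,[(round(r['p'],2),r['pixel'],int(r['pixels'].sum())) for r in rs[:3]])
    m=rs[0]['pixels']
    if l=='slipcase': m=m|nets.trace(I,'companion')[0]['pixels']
    print(fitbox([(I,m)],d,x0))
E
```

```text
book [(0.96, [263.8, 271.5], 2866)]
(array([ 449.75, -169.02,    1.32]), np.float64(0.0219))
book [(0.83, [285.1, 294.6], 2142)]
(array([ 449.25, -168.01,    1.42]), np.float64(0.0333))
slipcase [(0.92, [331.2, 270.6], 3239), (0.45, [322.7, 366.8], 1334), (0.15, [364.5, 243.9], 94)]
(array([ 588.62, -189.55,   -4.58]), np.float64(0.175))
slipcase [(0.7, [287.7, 237.4], 1993)]
(array([ 588.59, -186.36,   -5.01]), np.float64(0.0185))
```

View pics/d.png

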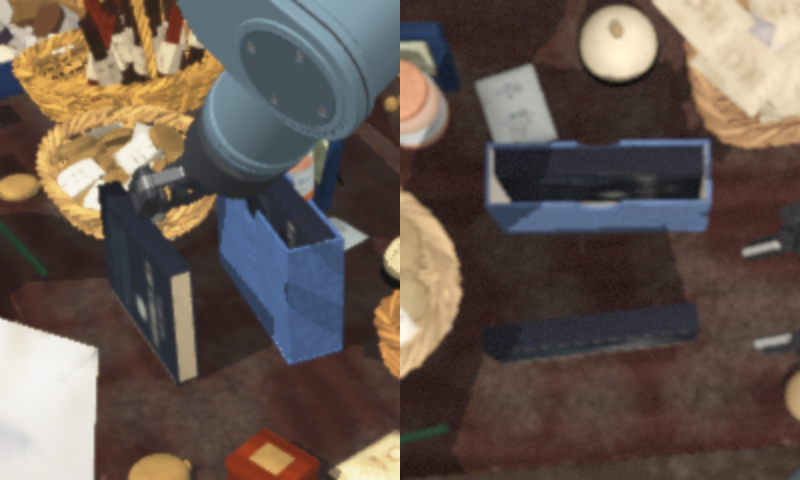

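```bash
cat >> h.py <<'E'
from scipy.spatial.transform import Rotation as Ro
def togo(pos,yaw_deg):  # tool down, tool y along (cos yaw, sin yaw)
    s=arm.get_state(); a=np.radians(yaw_deg); y=np.array([np.cos(a),np.sin(a),0]); z=np.array([0,0,-1.]); R=np.c_[np.cross(y,z),y,z]
    print(np.round((np.array(pos)-s['tool_pos'])/400,4).tolist(), np.round(Ro.from_matrix(R@np.array(s['tool_rot']).T).as_rotvec()/(np.pi/2),4).tolist(), np.round(s['contact_force'],1), s['time_s'])
E
python3 - <<'E'
from h import *
togo([610,-188.7,200],-4.4)
E
```

```text
[0.4022, 0.2868, -0.0665] [-0.5009, 0.012, -0.0615] [ 0.4 -0.2 -0.6] 10.45
```

>>> arm_command:
  moves:
    - [[0, 0.03, 0.05, -0.07, 0, -0.01], [0, 0.06, 0.08, -0.14, 0.004, -0.02], [0, 0.1, 0.08, -0.22, 0.006, -0.03], [0.05, 0.15, 0.08, -0.3, 0.008, -0.04], [0.12, 0.2, 0.08, -0.38, 0.01, -0.05], [0.2, 0.25, 0.07, -0.46, 0.012, -0.06], [0.28, 0.287, 0.05, -0.501, 0.012, -0.0615], [0.36, 0.287, 0, -0.501, 0.012, -0.0615], [0.4, 0.287, -0.05, -0.501, 0.012, -0.0615], [0.4, 0.287, -0.066, -0.501, 0.012, -0.0615], [0.4, 0.287, -0.066, -0.501, 0.012, -0.0615], [0.4, 0.287, -0.066, -0.501, 0.012, -0.0615]]
  claw: 60
  newtons: 20

```text
time_s: 11.45
tool_pos: [608.1, -189.8, 200.6]
tool_rot: [[0.077, 0.997, -0.001], [0.997, -0.077, -0.001], [-0.002, -0.001, -1.0]]
contact_force: [0.3, -0.1, -0.4]
width: 0.702
grip_force: 0.0
```

```bash
python3 - <<'E'
from h import *
W=optics.get_image('wrist'); save(W,'w1.png'); togo([610,-188.7,150],-4.4); print(np.round(W['T'],2).tolist(),W['fx'])
for l in ('companion','slipcase'):
  for r in nets.trace(W,l)[:2]: print(l,r['p'],r['pixel'],r['pixels'].sum())
S=np.array([588,-187]);
a=np.radians(-4.4);ex=np.array([np.cos(a),np.sin(a)]);ey=np.array([-ex[1],ex[0]])
for u in(-30,-26,26,30):
  print(u,[np.round(proj(W,[*(S+ex*u+ey*v),138])).tolist() for v in(-98,-30,0,30,98)])
E
```

```text
[0.0038, 0.0037, -0.1288] [0.0011, 0.0003, 0.0007] [-0.1  0.3 -0.4] 11.5
[[1.0, -0.07, -0.02, 614.42], [-0.08, -0.95, -0.29, -114.96], [-0.0, 0.29, -0.96, 342.46], [0.0, 0.0, 0.0, 1.0]] 394.95184661576315
companion 0.98 [307.7, 224.6] 15023
slipcase 0.79 [268.6, 209.8] 23599
-30 [[242.0, 410.0], [235.0, 310.0], [232.0, 261.0], [228.0, 207.0], [218.0, 68.0]]
-26 [[249.0, 410.0], [242.0, 310.0], [239.0, 261.0], [236.0, 207.0], [226.0, 68.0]]
26 [[333.0, 410.0], [333.0, 311.0], [334.0, 261.0], [334.0, 208.0], [335.0, 68.0]]
30 [[339.0, 410.0], [340.0, 311.0], [341.0, 261.0], [342.0, 208.0], [344.0, 68.0]]
```

View pics/w1.png

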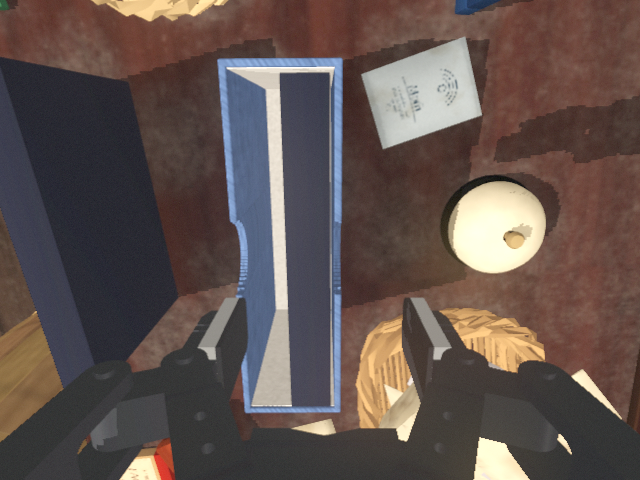

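The wrist view confirms the fitted case pose: outer rim corners at about (219,60), (343,60), (340,412), (245,412). The companion's left edge runs (280,75)→(291,405), so the gap is about 25 mm with about 1.5 mm left at the +x wall. The inner finger goes down into that gap.

>>> arm_command:
  moves:
    - [[0.0075, 0.004, 0, 0, 0, 0], [0.0075, 0.004, -0.05, 0, 0, 0], [0.0075, 0.004, -0.1, 0, 0, 0], [0.0075, 0.004, -0.14, 0, 0, 0], [0.0075, 0.004, -0.17, 0, 0, 0], [0.0075, 0.004, -0.19, 0, 0, 0], [0.0075, 0.004, -0.2, 0, 0, 0], [0.0075, 0.004, -0.2, 0, 0, 0]]

```text
time_s: 12.27
tool_pos: [612.3, -187.4, 120.6]
tool_rot: [[0.076, 0.997, 0.0], [0.997, -0.076, -0.001], [-0.001, 0.0, -1.0]]
contact_force: [-0.4, 0.1, 0.0]
width: 0.702
grip_force: 0.0
```

>>> arm_command:
  moves:
    - [[0, 0, -0.015, 0, 0, 0], [0, 0, -0.03, 0, 0, 0], [0, 0, -0.045, 0, 0, 0], [0, 0, -0.045, 0, 0, 0]]

```text
time_s: 12.6
tool_pos: [611.7, -187.0, 101.7]
tool_rot: [[0.076, 0.997, -0.001], [0.997, -0.076, -0.001], [-0.001, -0.001, -1.0]]
contact_force: [-0.3, -0.2, -0.3]
width: 0.703
grip_force: 0.0
```

>>> arm_command:
  moves:
    - [[0, 0, -0.01, 0, 0, 0], [0, 0, -0.02, 0, 0, 0], [0, 0, -0.02, 0, 0, 0]]

```text
time_s: 12.85
tool_pos: [612.0, -187.2, 94.1]
tool_rot: [[0.076, 0.997, -0.0], [0.997, -0.076, -0.001], [-0.001, -0.0, -1.0]]
contact_force: [-0.9, 0.3, -0.1]
width: 0.699
grip_force: 0.0
```

>>> arm_command:
  moves:
    - [[0, 0, 0, 0, 0, 0], [0, 0, 0, 0, 0, 0], [0, 0, 0, 0, 0, 0], [0, 0, 0, 0, 0, 0], [0, 0, 0, 0, 0, 0], [0, 0, 0, 0, 0, 0], [0, 0, 0, 0, 0, 0], [0, 0, 0, 0, 0, 0]]
  claw: 0

```text
time_s: 13.52
tool_pos: [612.3, -187.5, 95.1]
tool_rot: [[0.076, 0.997, 0.001], [0.997, -0.076, -0.001], [-0.001, 0.001, -1.0]]
contact_force: [-3.0, 0.3, 3.6]
width: 0.338
grip_force: 22.3
```

>>> arm_command:
  moves:
    - [[0, 0, 0, 0, 0, 0], [0, 0, 0, 0, 0, 0], [0, 0, 0, 0, 0, 0], [0, 0, 0, 0, 0, 0]]
  claw: 41

```text
time_s: 13.85
tool_pos: [612.3, -187.2, 94.6]
tool_rot: [[0.076, 0.997, 0.0], [0.997, -0.076, -0.001], [-0.001, 0.0, -1.0]]
contact_force: [-1.3, -0.3, -1.2]
width: 0.48
grip_force: 0.7
```

>>> arm_command:
  moves:
    - [[0, 0, 0.03, 0, 0, 0], [0, 0, 0.08, 0, 0, 0], [0, 0, 0.14, 0, 0, 0], [0, 0, 0.2, 0, 0, 0], [0, 0, 0.26, 0, 0, 0], [-0.03, 0, 0.28, 0, 0, 0], [-0.03, 0, 0.28, 0, 0, 0]]

```text
time_s: 14.43
tool_pos: [601.4, -188.5, 210.9]
tool_rot: [[0.077, 0.997, 0.006], [0.997, -0.077, -0.003], [-0.002, 0.007, -1.0]]
contact_force: [-0.5, -0.6, -0.2]
width: 0.477
grip_force: 0.0
```

```bash
python3 - <<'E'
from h import *
W=optics.get_image('wrist'); save(W,'w2.png'); T=optics.get_image('top')
s=arm.get_state(); print(s['tool_pos'])
m=nets.trace(T,'slipcase')[0]['pixels']|nets.trace(T,'companion')[0]['pixels']; print(fitbox([(T,m)],(60,204,138),[596,-187,-20]))
a=np.radians(-4.37);ex=np.array([np.cos(a),np.sin(a)]);ey=np.array([-ex[1],ex[0]])
im=cv2.imread('pics/w2.png'); S=np.array([612.2,-187.4])-15.5*ex
for u in(-30,30):
    for v in (-102,102):
        p=proj(W,[*(S+ex*u+ey*v),138]); cv2.drawMarker(im,(int(round(p[0])),int(round(p[1]))),(0,0,255),0,9); 
for u in(1,):
    p=[tuple(int(round(c)) for c in proj(W,[*(S+ex*u+ey*v),138])) for v in (-96,96)]; cv2.line(im,*p,(0,255,0),1)
cv2.imwrite('pics/w2m.png',im)
E
```

```text
[ 600.9102087  -187.3269871   207.67953279]
(array([ 584.96, -190.84,   -3.25]), np.float64(0.4157))
```

View pics/w2m.png

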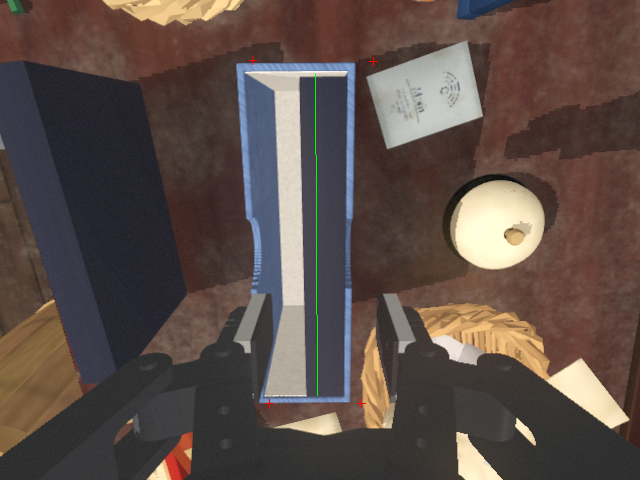

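```bash
cat > wf.py <<'E'
from h import *
def wcase(W,x0=[589,-187,-20]):
    m=nets.trace(W,'slipcase')[0]['pixels']|nets.trace(W,'companion')[0]['pixels']
    return fitbox([(W,m)],(60,204,138),x0)
E
python3 - <<'E'
from wf import *
W=optics.get_image('wrist'); print(wcase(W))
W=optics.get_image('wrist'); r,c=wcase(W); print(r,c)
im=cv2.cvtColor(W['pixels'],cv2.COLOR_RGB2BGR); a=np.radians(r[2]);ex=np.array([np.cos(a),np.sin(a)]);ey=np.array([-ex[1],ex[0]])
print([np.round(proj(W,[*(r[:2]+ex*u+ey*v),138])).tolist() for u in (-30,30) for v in (-102,102)])
g=cv2.cvtColor(im,cv2.COLOR_BGR2GRAY)
togo([449.4,-168.3,205],1.4)
E
```

```text
(array([ 589.08, -186.33,   -3.8 ]), np.float64(0.0108))
[ 589.13 -186.16   -3.89] 0.0115
[[260.0, 411.0], [238.0, 64.0], [354.0, 411.0], [360.0, 63.0]]
[-0.3773, 0.0475, -0.0032] [0.0008, -0.0001, 0.0639] [-0.5  0.6  0.3] 14.9333
```

>>> arm_command:
  moves:
    - [[-0.1, 0.01, 0, 0, 0, 0.02], [-0.2, 0.03, 0, 0, 0, 0.04], [-0.3, 0.0475, 0, 0, 0, 0.064], [-0.377, 0.0475, -0.003, 0, 0, 0.064], [-0.377, 0.0475, -0.003, 0, 0, 0.064], [-0.377, 0.0475, -0.003, 0, 0, 0.064], [-0.377, 0.0475, -0.003, 0, 0, 0.064], [-0.377, 0.0475, -0.003, 0, 0, 0.064]]
  claw: 70
  newtons: 50

```text
time_s: 15.6
tool_pos: [451.1, -168.5, 206.0]
tool_rot: [[-0.025, 1.0, 0.002], [1.0, 0.025, -0.002], [-0.002, 0.002, -1.0]]
contact_force: [-0.4, -0.8, 0.2]
width: 0.822
grip_force: 0.0
```

```bash
python3 - <<'E'
from wf import *
for _ in range(2): W=optics.get_image('wrist')
r=nets.trace(W,'book'); print([(x['p'],x['pixel'],x['pixels'].sum()) for x in r])
m=r[0]['pixels']; print(fitbox([(W,m)],(25,192,134),[449.4,-168.3,7])); save(W,'w3.png')
T=optics.get_image('top'); m=nets.trace(T,'slipcase')[0]['pixels']|nets.trace(T,'companion')[0]['pixels']; print(m.sum(),fitbox([(T,m)],(60,204,138),[589,-187,-20]))
togo([449.4,-168.3,115],1.4)
E
```

```text
[(0.56, [319.6, 229.8], np.int64(14020)), (0.37, [571.7, 248.5], np.int64(23134))]
(array([ 449.21, -168.26,    1.67]), np.float64(0.0211))
2785 (array([ 589.67, -188.42,   -5.48]), np.float64(0.5185))
[-0.0013, 0.0002, -0.2263] [0.0009, 0.0003, -0.0002] [-0.3  0.4 -0.6] 15.9
```

View pics/w3.png

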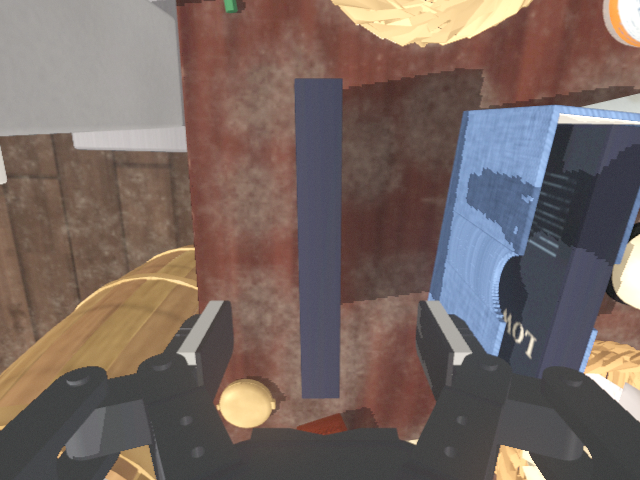

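>>> arm_command:
  moves:
    - [[0, 0, -0.05, 0, 0, 0], [0, 0, -0.1, 0, 0, 0], [0, 0, -0.15, 0, 0, 0], [0, 0, -0.19, 0, 0, 0], [0, 0, -0.22, 0, 0, 0], [-0.001, 0, -0.238, 0, 0, 0], [-0.001, 0, -0.238, 0, 0, 0], [-0.001, 0, -0.238, 0, 0, 0]]

```text
time_s: 16.57
tool_pos: [449.3, -168.5, 110.6]
tool_rot: [[-0.024, 1.0, 0.0], [1.0, 0.024, -0.001], [-0.001, 0.0, -1.0]]
contact_force: [-0.1, -0.6, 0.6]
width: 0.819
grip_force: 0.0
```

>>> arm_command:
  moves:
    - [[0, 0, 0, 0, 0, 0], [0, 0, 0, 0, 0, 0], [0, 0, 0, 0, 0, 0], [0, 0, 0, 0, 0, 0], [0, 0, 0, 0, 0, 0], [0, 0, 0, 0, 0, 0], [0, 0, 0, 0, 0, 0], [0, 0, 0, 0, 0, 0]]
  claw: 0

```text
time_s: 17.23
tool_pos: [449.4, -168.4, 111.2]
tool_rot: [[-0.025, 1.0, 0.001], [1.0, 0.025, -0.001], [-0.001, 0.001, -1.0]]
contact_force: [-1.7, 0.1, 5.5]
width: 0.273
grip_force: 49.1
```

>>> arm_command:
  moves:
    - [[0, 0, 0.03, 0, 0, 0], [0, 0, 0.08, 0, 0, 0], [0, 0, 0.14, 0, 0, 0], [0, 0, 0.2, 0, 0, 0], [0, 0, 0.26, 0, 0, 0], [0, 0, 0.32, 0, 0, 0], [0, 0, 0.38, 0, 0, 0], [0, 0, 0.4, 0, 0, 0], [0, 0, 0.4, 0, 0, 0], [0, 0, 0.4, 0, 0, 0]]

```text
time_s: 18.07
tool_pos: [448.7, -168.0, 269.6]
tool_rot: [[-0.025, 1.0, -0.0], [1.0, 0.025, -0.001], [-0.001, -0.0, -1.0]]
contact_force: [-0.3, 0.5, -3.7]
width: 0.274
grip_force: 50.3
```

```bash
python3 - <<'E'
from wf import *
for _ in range(3): W=optics.get_image('wrist')
s=arm.get_state(); print(s['tool_pos'],s['tool_rot'].tolist() if hasattr(s['tool_rot'],'tolist') else s['tool_rot'],s['contact_force'],s['wrist_torque'],s['width'])
r=nets.trace(W,'book'); print([(x['p'],x['pixel'],x['pixels'].sum()) for x in r])
save(W,'w4.png')
for x in r[:2]:
  ys,xs=np.nonzero(x['pixels']); print(xs.min(),xs.max(),ys.min(),ys.max())
T=optics.get_image('top');m=nets.trace(T,'slipcase')[0]['pixels']|nets.trace(T,'companion')[0]['pixels']; print(m.sum(),fitbox([(T,m)],(60,204,138),[589,-187,-20]))
E
```

```text
[ 448.08725636 -167.97637949  268.78595412] [[-0.024627824962262037, 0.9996936348730291, -0.002471160047215976], [0.9996965286238232, 0.02462634506358932, -0.0006275239327908253], [-0.0005664760413113862, -0.002485864670452013, -0.9999967497855856]] [-0.95712437 -1.10507204 -3.614829  ] [-0.01619242 -0.02440635 -0.04133134] 0.2721160234969382
[(0.84, [323.9, 222.3], np.int64(29899))]
280 367 43 434
1718 (array([ 584.69, -189.5 ,   -4.71]), np.float64(1.0876))
```

View pics/w4.png

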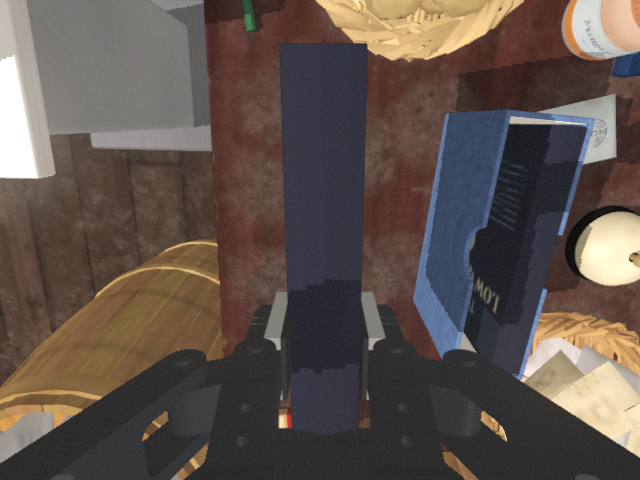

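```bash
python3 - <<'E'
from wf import *
togo([576.6,-185.4,270],-3.9)
E
```

```text
[0.3196, -0.0428, 0.0007] [0.0006, -0.0005, -0.0589] [-0.5  0.  -3. ] 18.4167
```

>>> arm_command:
  moves:
    - [[0.04, -0.01, 0, 0, 0, -0.02], [0.1, -0.02, 0, 0, 0, -0.04], [0.16, -0.03, 0, 0, 0, -0.059], [0.22, -0.043, 0, 0, 0, -0.059], [0.28, -0.043, 0, 0, 0, -0.059], [0.31, -0.043, 0, 0, 0, -0.059], [0.3195, -0.043, 0, 0, 0, -0.059], [0.3195, -0.043, 0, 0, 0, -0.059], [0.3195, -0.043, 0, 0, 0, -0.059], [0.3195, -0.043, 0, 0, 0, -0.059], [0.3195, -0.043, 0, 0, 0, -0.059], [0.3195, -0.043, 0, 0, 0, -0.059]]

```text
time_s: 19.42
tool_pos: [576.4, -185.7, 270.7]
tool_rot: [[0.069, 0.998, 0.001], [0.998, -0.069, -0.001], [-0.001, 0.001, -1.0]]
contact_force: [-1.2, -0.1, -3.6]
width: 0.274
grip_force: 50.5
```

```bash
python3 - <<'E'
from wf import *
togo([576.6,-185.4,253],-3.9)
W=optics.get_image('wrist');T=optics.get_image('scene')
a=cv2.resize(cv2.cvtColor(T['pixels'],cv2.COLOR_RGB2BGR)[170:330,260:400],None,fx=3,fy=3)
b=cv2.cvtColor(W['pixels'],cv2.COLOR_RGB2BGR)[:,200:480]
cv2.imwrite('pics/e.png',np.hstack([a,b]))
E
```

```text
[0.0005, 0.0008, -0.0443] [0.0007, 0.0004, 0.0004] [-1.2 -0.1 -3.6] 19.4167
```

View pics/e.png

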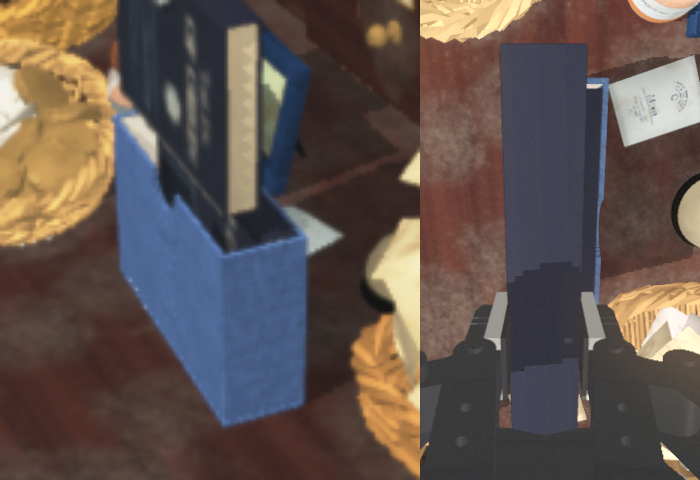

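The book hangs over the gap, parallel to the case: its bottom edge is at about (235,215) in the left view and the case's near wall at (225,250). I'll lower it slowly.

>>> arm_command:
  moves:
    - [[0.0005, 0.0008, -0.02, 0, 0, 0], [0.0005, 0.0008, -0.04, 0, 0, 0], [0.0005, 0.0008, -0.05, 0, 0, 0], [0.0005, 0.0008, -0.055, 0, 0, 0], [0.0005, 0.0008, -0.06, 0, 0, 0], [0.0005, 0.0008, -0.063, 0, 0, 0], [0.0005, 0.0008, -0.066, 0, 0, 0], [0.0005, 0.0008, -0.066, 0, 0, 0]]

```text
time_s: 20.18
tool_pos: [577.2, -185.2, 244.0]
tool_rot: [[0.068, 0.998, 0.001], [0.998, -0.068, -0.001], [-0.001, 0.001, -1.0]]
contact_force: [-0.6, 0.2, -3.4]
width: 0.277
grip_force: 50.4
```

>>> arm_command:
  moves:
    - [[0, 0, -0.01, 0, 0, 0], [0, 0, -0.02, 0, 0, 0], [0, 0, -0.03, 0, 0, 0], [0, 0, -0.04, 0, 0, 0], [0, 0, -0.04, 0, 0, 0], [0, 0, -0.04, 0, 0, 0]]

```text
time_s: 20.68
tool_pos: [577.0, -185.1, 227.7]
tool_rot: [[0.068, 0.998, -0.0], [0.998, -0.068, -0.001], [-0.001, -0.0, -1.0]]
contact_force: [-0.1, 0.1, -3.1]
width: 0.275
grip_force: 50.4
```

>>> arm_command:
  moves:
    - [[0, 0, -0.02, 0, 0, 0], [0, 0, -0.04, 0, 0, 0], [0, 0, -0.06, 0, 0, 0], [0, 0, -0.08, 0, 0, 0], [0, 0, -0.1, 0, 0, 0], [0, 0, -0.1, 0, 0, 0]]

```text
time_s: 21.18
tool_pos: [576.1, -184.7, 185.8]
tool_rot: [[0.068, 0.998, -0.002], [0.998, -0.068, -0.001], [-0.001, -0.002, -1.0]]
contact_force: [0.0, 0.5, -3.8]
width: 0.274
grip_force: 50.4
```

>>> arm_command:
  moves:
    - [[0, 0, -0.02, 0, 0, 0], [0, 0, -0.04, 0, 0, 0], [0, 0, -0.06, 0, 0, 0], [0, 0, -0.08, 0, 0, 0], [0, 0, -0.1, 0, 0, 0], [0, 0, -0.1, 0, 0, 0]]

```text
time_s: 21.68
tool_pos: [576.2, -184.7, 146.0]
tool_rot: [[0.068, 0.998, -0.002], [0.998, -0.068, -0.001], [-0.001, -0.002, -1.0]]
contact_force: [-0.3, 0.0, -3.3]
width: 0.276
grip_force: 50.4
```

>>> arm_command:
  moves:
    - [[0, 0, -0.008, 0, 0, 0], [0, 0, -0.008, 0, 0, 0], [0, 0, -0.008, 0, 0, 0]]

```text
time_s: 21.93
tool_pos: [577.3, -185.3, 145.1]
tool_rot: [[0.068, 0.998, 0.001], [0.998, -0.068, -0.001], [-0.001, 0.001, -1.0]]
contact_force: [-0.9, -0.0, -4.0]
width: 0.276
grip_force: 50.5
```

>>> arm_command:
  moves:
    - [[0, 0, 0, 0, 0, 0], [0, 0, 0, 0, 0, 0], [0, 0, 0, 0, 0, 0], [0, 0, 0, 0, 0, 0], [0, 0, 0, 0, 0, 0], [0, 0, 0, 0, 0, 0]]
  claw: 45

```text
time_s: 22.43
tool_pos: [577.3, -185.3, 145.1]
tool_rot: [[0.068, 0.998, 0.001], [0.998, -0.068, -0.001], [-0.001, 0.001, -1.0]]
contact_force: [-0.1, -0.3, 0.4]
width: 0.526
grip_force: 0.0
```

>>> arm_command:
  moves:
    - [[0, 0, 0.04, 0, 0, 0], [0, 0, 0.1, 0, 0, 0], [0, 0, 0.16, 0, 0, 0], [0, 0, 0.16, 0, 0, 0], [0, 0, 0.16, 0, 0, 0], [0, 0, 0.16, 0, 0, 0]]
  claw: 0

```text
time_s: 22.93
tool_pos: [576.9, -185.0, 208.5]
tool_rot: [[0.068, 0.998, 0.0], [0.998, -0.068, -0.001], [-0.001, 0.0, -1.0]]
contact_force: [-0.7, 0.5, -0.0]
width: 0.002
grip_force: 0.0
```

```bash
python3 - <<'E'
from wf import *
togo([576.6,-185.4,150],-3.9)
W=optics.get_image('wrist');T=optics.get_image('scene')
a=cv2.resize(cv2.cvtColor(T['pixels'],cv2.COLOR_RGB2BGR)[170:330,260:400],None,fx=3,fy=3)
b=cv2.cvtColor(W['pixels'],cv2.COLOR_RGB2BGR)[:,160:500]
cv2.imwrite('pics/f.png',np.hstack([a,b]))
E
```

```text
[-0.0008, -0.0009, -0.1463] [0.0006, 0.0001, -0.0] [-0.7  0.5 -0. ] 22.9333
```

View pics/f.png

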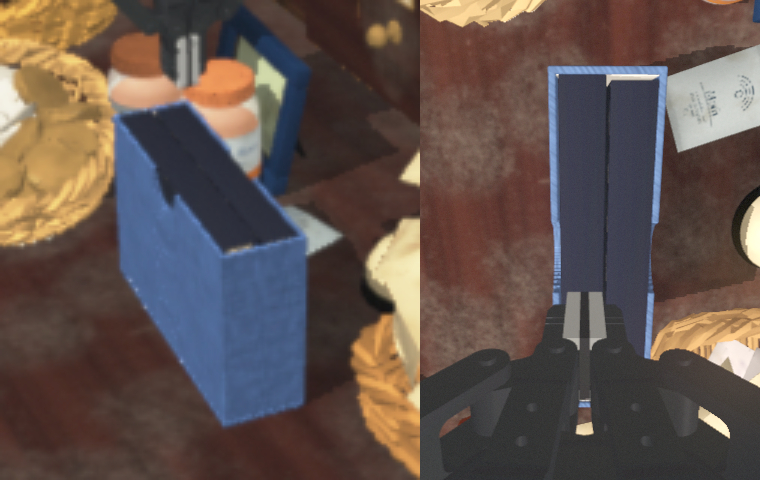

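>>> arm_command:
  moves:
    - [[0, 0, -0.05, 0, 0, 0], [0, 0, -0.1, 0, 0, 0], [0, 0, -0.14, 0, 0, 0], [0, 0, -0.16, 0, 0, 0], [0, 0, -0.168, 0, 0, 0], [0, 0, -0.173, 0, 0, 0], [0, 0, -0.173, 0, 0, 0], [0, 0, -0.173, 0, 0, 0]]

```text
time_s: 23.7
tool_pos: [577.8, -185.5, 140.4]
tool_rot: [[0.068, 0.998, 0.002], [0.998, -0.068, -0.002], [-0.001, 0.002, -1.0]]
contact_force: [0.5, -0.6, 0.2]
width: -0.001
grip_force: 0.0
```

>>> arm_command:
  moves:
    - [[0, 0, -0.002, 0, 0, 0], [0, 0, -0.004, 0, 0, 0], [0, 0, -0.005, 0, 0, 0], [0, 0, -0.005, 0, 0, 0]]

```text
time_s: 24.03
tool_pos: [577.9, -185.3, 138.7]
tool_rot: [[0.068, 0.998, 0.002], [0.998, -0.068, -0.001], [-0.001, 0.002, -1.0]]
contact_force: [0.1, -0.3, 4.5]
width: -0.001
grip_force: 2.5
```

Contact came at 138.7 mm, so the book is home. Now I'll retreat and check.

>>> arm_command:
  moves:
    - [[0, 0, 0.05, 0, 0, 0], [0, 0, 0.15, 0, 0, 0], [0, 0, 0.25, 0, 0, 0], [0, 0, 0.35, 0, 0, 0], [-0.1, 0, 0.4, 0, 0, 0], [-0.2, 0, 0.4, 0, 0, 0], [-0.2, 0, 0.4, 0, 0, 0], [-0.2, 0, 0.4, 0, 0, 0], [-0.2, 0, 0.4, 0, 0, 0]]

```text
time_s: 24.78
tool_pos: [497.7, -185.0, 298.1]
tool_rot: [[0.068, 0.998, 0.002], [0.998, -0.068, -0.001], [-0.001, 0.002, -1.0]]
contact_force: [-0.4, 0.9, 0.4]
width: 0.0
grip_force: 0.0
```

```bash
python3 - <<'E'
from wf import *
W=optics.get_image('wrist');W=optics.get_image('wrist');s=arm.get_state();print(s['tool_pos'],s['contact_force'])
S=optics.get_image('scene')
a=cv2.resize(cv2.cvtColor(S['pixels'],cv2.COLOR_RGB2BGR)[170:330,260:400],None,fx=3,fy=3)
b=cv2.cvtColor(W['pixels'],cv2.COLOR_RGB2BGR)[:,260:640]
cv2.imwrite('pics/g.png',np.hstack([a,b]))
E
```

```text
[ 498.45177957 -184.94639984  297.67609592] [ 0.46185276  0.65263172 -0.28485124]
```

View pics/g.png

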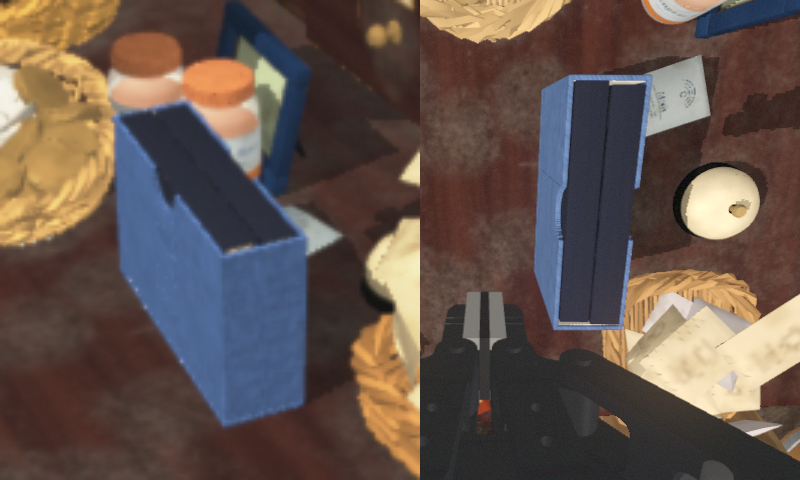

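Both spines lie side by side, flush in the upright case, and the arm is clear of everything.

```bash
python3 -c "
from cell import sign_off; print(sign_off())"
```

```text
the job is handed in; nothing more can be done
None
```

The book was turned over, stood on its fore-edge by itself, regripped by the middle of the spine and slid home beside its companion, flush with the mouth, and I've handed the job in; the sign-off gave no verdict.

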